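Turn the divider leaf of the chart binder

TASK

A chart binder lies open on the nurses' desk with its stiff divider leaf left half raised over the left-hand pages. With the fingertips push the leaf up and over the spine, then press it down until it lies flat on the right-hand pages, and take the hand away. Do not pinch the leaf between the fingers, do not lift, tip or shove the binder, and leave the mug, stapler and stamp alone.

Things in the scene. Friction and masses are not known exactly. Their poses are not given: they have to be found in the camera images.
- binder: open chart binder, loose on the desk, about 1 kg: blue plastic boards 230 x 376 mm, 4 mm thick, a white block of pages on each side (200 x 150 mm, top 19 mm above the desk). Origin at the centre of its underside, on the desk; x runs along the spine (away from the robot, give or take the binder's turn of up to 0.6 rad), y to the left-hand pages, z up
- spine (a point): centre of the leaf's hinge line, 22.5 mm above the desk over the binder's origin; the hinge line runs along the binder's x, on steel lugs of 5.5 mm radius
- leaf (a joint): angle of the divider leaf about the hinge line (rad): 0 flat on the left-hand pages (+y of the binder), pi/2 upright, pi (3.14, its stop) flat on the right-hand pages. It starts raised by 0.45 to 0.85. The hinge is stiff (0.2 N m of friction, some 2 N at the free edge), so the leaf stays at whatever angle it is left and must be pressed down to lie flat
- leaf_edge (a point): middle of the leaf's free edge, 170 mm from the hinge line. The leaf is a rigid black plastic plate 200 mm long along the spine (100 mm either way from the point 'spine'), 3 mm thick, with a tab 45 mm long that juts 12 mm beyond the free edge, its middle 55 mm towards the binder's +x; with the sheets on it the leaf is 6 mm thick, its mid-plane through the hinge line
- sheet_a: paper-covered card on the face of the leaf that starts upward, 190 x 145 mm, from 20 to 165 mm from the hinge line, 1.5 mm thick; origin on the hinge line, y towards the free edge
- sheet_b: the same card on the leaf's other face, which starts underneath; origin on the hinge line
- mug: white mug, 78 mm across, 92 mm high, beyond the binder's far end; origin at the centre of its foot
- stapler: black stapler, 130 x 34 mm, 52 mm high, beyond the binder's far end; origin under its centre, x along it
- stamp: wooden rubber stamp, 38 mm across, 74 mm high, at the binder's near end; origin at the centre of its foot

How it is judged:
By the outcome, as a careful person would: the job done as asked, in the order asked, and still so for the second after the job is handed in, with the robot touching nothing.
It also fails if it takes over 42 s, if anything falls off the work surface, if the arm or the gripper's body presses on something with over 40 N, if the wrist force passes 120 N, or if a joint passes its speed limit or range.

ROBOT

A 7-joint arm with a two-finger parallel gripper is mounted at the origin on the work surface. World frame = base frame: x ahead of the robot, y to its left, z up, the work surface at z = 0. Lengths are in m, angles in rad, forces in N, time in s.
With the tool pointing down it reaches from about 0.4 to 0.85 m from the base axis. Payload 4.5 kg.
Tool frame: the origin (TCP) lies at the very end of the fingers, on their centre line; the grasp point (between the pads) lies 19 mm behind it (r.pinch_z is the distance from the TCP to the grasp point, in m); z points along the fingers, y is the line along which they close (so a half turn about z gives the same grasp; the last joint's range is limited). The gripper opens to 88 mm and grips with 3 to 60 N. Pads are 18 mm wide; open, the fingers measure 123 mm over their backs; the gripper's body (75 mm by 187 mm) begins 45 mm behind the grasp point.
Start: joints at [-1.132, 0.689, -0.195, 1.565, 0.157, 0.902, -0.215], TCP at [0.246, 0.575, 0.239] pointing down, gripper open.
Joint ranges: [-3.01, 3.01], [-0.46, 2.08], [-1.47, 1.51], [0.13, 2.56], [-1, 4.14], [0.04, 2.09], [-2.66, 2.66]. Speed limits (rad/s): [2.57, 2.57, 3.14, 3.14, 3.14, 3.14, 3.14].

INTERFACE

Orientations are given as a unit quaternion [x, y, z, w].
In Python, from plant import r, cams gives the robot as it stands.
- The arm moves only by the shell command python3 -m pendant 'ROWS' [FORCE]. ROWS is JSON, a list of rows, each a list of 3 entries, a list of its own where there are three numbers: the closure, from -1 (fully open) to 1 (shut), then the shift along the tool's x, y, z in mm, then the turn, a rotation vector about the tool's x, y, z in degrees. A call has 1 to 8 rows; each row shifts and turns the commanded pose from where the row before left it, along the tool's axes as they then stand; what a row does not reach is not made up. A row lasts 1/8 s, in which the tool goes at most 62.5 mm and 10.7 degrees, less where a joint would pass 70% of its speed; a pose out of reach is approached as far as the arm can. A call with a gripper value outside its range is refused whole. The fingers move at their own pace and stop on an object; FORCE is the grip in N (left out, the last holds). Time passes only in rows, so rows that do not move let the fingers close. It gives the time, the measured TCP pose, the force, the opening and the grip force at its end, in the units of the state.
- r.get_state(): the state, without advancing time (a new reading comes with each control period).
- cams.snapshot(name): name is "scene" or "top"; returns a dict with "img" (384x512x3 uint8, red, green, blue), "camera_matrix" (3x3 intrinsics, pixels), "D" ([k1, k2, p1, p2, k3] as OpenCV has them; the pictures are not rectified), "camera_from_world" (4x4, takes a point from world to camera coordinates). Camera axes: x right, y up, looking along -z (the intrinsics and any distortion apply to the point x, -y, -z); pixel columns grow to the right and rows downward; lengths in m; the calibration is good to about 2 mm. A picture is of the moment at which its call begins. There is no depth.
- r.finish_job(): hands the job in; it is judged then, once.
The state is a dict: "clock": time; "q": joint angles; "qd": joint speeds; "joint_torque": joint torques, N m; "tool_pos": TCP position; "eef_rot": TCP orientation; "contact_force": force on the tool from outside, world axes, zero at the start; "moment": the same for the moment, N m; "opening": opening from 0.0 (shut) to 1.0 (fully open); "finger_force": force on a finger pad.
Only numpy, scipy, OpenCV 4.12 (cv2) and the standard library are available. Lean on these libraries where they do the work, as an engineer would, in place of code of your own. Each camera call takes 0.05 s, during which the arm holds its last target. There are 200 camera calls.

## Working session

There is one attempt and no reset: what is moved stays moved. The work goes in short steps, Python scripts to look and compute and a shell command to move; the robot and the scene stay as the last step left them, time stands still between calls to the robot, and variables do not carry over. Pictures are saved under pics/ and viewed, at most 10 in all, crops included, and the job is handed in when it is done.

```bash
mkdir -p pics; ls
python3 - <<'E'
from plant import r,cams
import cv2
s=r.get_state()
print(s)
for n in("scene","top"):
    d=cams.snapshot(n); cv2.imwrite(f"pics/{n}0.png",cv2.cvtColor(d["img"],cv2.COLOR_RGB2BGR)); print(d["camera_matrix"],d["D"],d["camera_from_world"])
E
```

```text
pics
{'clock': 0.0, 'q': array([-1.1322185 ,  0.68996476, -0.19456392,  1.56635828,  0.15730898,
        0.90248493, -0.2151002 ]), 'qd': array([-2.04873256e-04,  3.31673981e-04, -1.28640755e-03, -3.25978455e-04,
        1.18779401e-03, -8.50646422e-04, -3.93950497e-05]), 'joint_torque': array([ 1.45668822e-03, -5.27547777e+01, -1.26619700e+00, -1.53417921e+01,
       -5.25554863e-02,  6.52486458e-03,  1.65541251e-04]), 'tool_pos': array([0.24590594, 0.57389955, 0.2379195 ]), 'eef_rot': array([ 2.00946264e-01,  9.79601843e-01, -9.00480239e-04, -1.29416668e-04]), 'contact_force': array([-0.31009296, -0.56137306,  0.40541437]), 'moment': array([-0.03441599,  0.01973867, -0.00903144]), 'finger_force': 0.0, 'opening': 0.9986258246972634}
[[427.56984515   0.         255.33466716]
 [  0.         427.56984515 191.89606537]
 [  0.           0.           1.        ]] [0.03997104 0.         0.         0.         0.        ] [[ 0.32369879  0.94609652 -0.01097584 -0.16164139]
 [-0.64461223  0.22901047  0.72940337  0.3326188 ]
 [ 0.69259957 -0.22903183  0.6839958  -1.39815955]
 [ 0.          0.          0.          1.        ]]
[[397.77815146   0.         248.77935389]
 [  0.         397.77815146 190.48206187]
 [  0.           0.           1.        ]] [-0.12952638  0.          0.          0.          0.        ] [[ 1.30487190e-03 -9.99909392e-01 -1.33979793e-02 -1.46867222e-02]
 [ 9.89517040e-01 -6.43730864e-04  1.44414726e-01 -5.66476501e-01]
 [-1.44410266e-01 -1.34459715e-02  9.89426541e-01 -8.66419745e-01]
 [ 0.00000000e+00  0.00000000e+00  0.00000000e+00  1.00000000e+00]]
```

View pics/scene0.png

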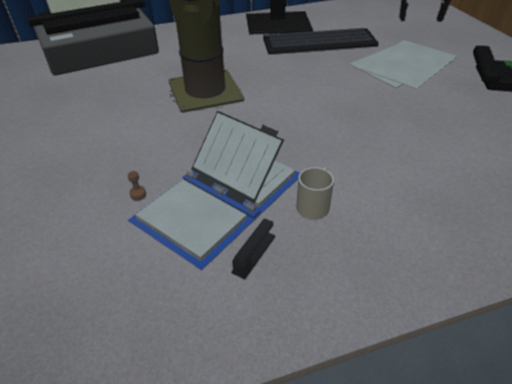

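View pics/top0.png

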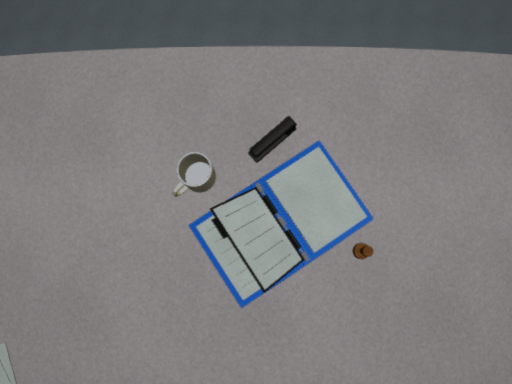

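The scene view shows the binder from the far side. In the top view its corners are near (318,142), (372,217), (243,305) and (190,227). The leaf is raised over the left pages, with free-edge corners near (213,208) and (265,290). The stamp is at (362,251), the mug at (195,172) and the stapler at (273,138). I'll zoom in for precise pixels.

Run:
```python
import cv2
a=cv2.imread("pics/top0.png")[130:320,170:390]; a=cv2.resize(a,None,fx=3,fy=3,interpolation=cv2.INTER_CUBIC)
cv2.imwrite("pics/topz.png",a)
a=cv2.imread("pics/scene0.png")[100:270,120:310]; a=cv2.resize(a,None,fx=3.5,fy=3.5,interpolation=cv2.INTER_CUBIC)
cv2.imwrite("pics/scenez.png",a)
```

```text
(no output)
```

View pics/topz.png

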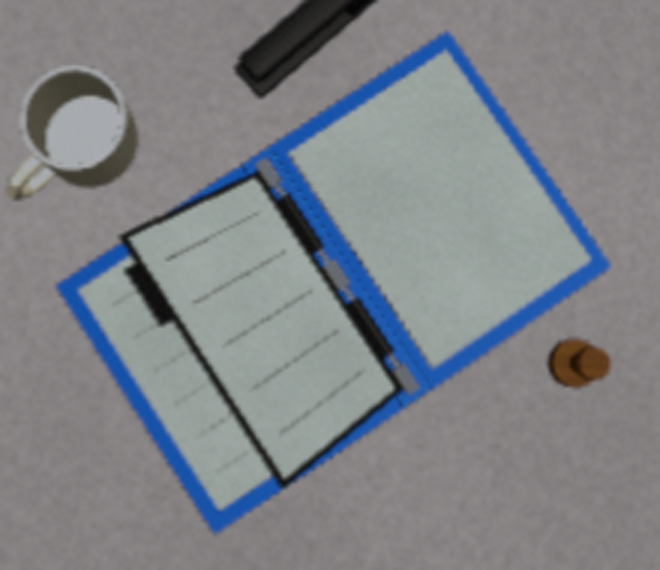

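View pics/scenez.png

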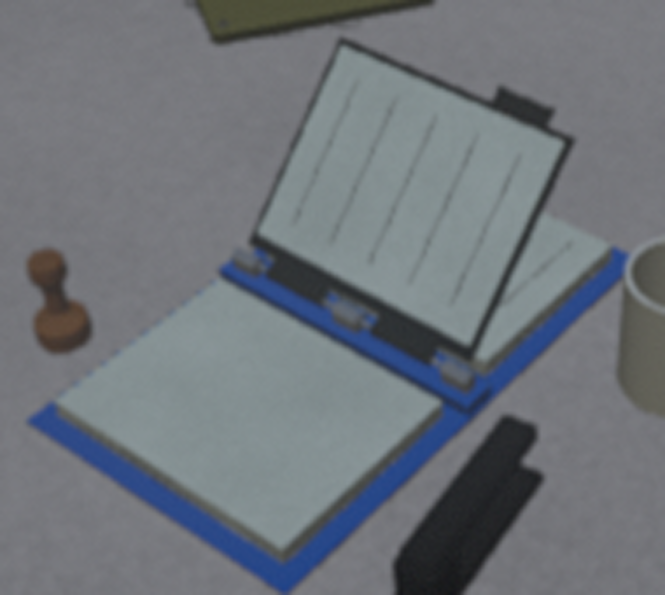

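The crops show the four board corners and the leaf's free corners. In the top crop these are (447,34), (609,265), (217,531), (60,287) and (124,236), (284,485). In the scene crop they are (287,590), (30,420), (628,258) and (572,142), (342,40). I'll fit the binder pose and leaf angle to both views.

```bash
cat > h.py <<'E'
from plant import r,cams
import numpy as np,cv2
from scipy.optimize import least_squares
from scipy.spatial.transform import Rotation as R
C={}
def cam(n):
    if n not in C: C[n]=cams.snapshot(n)
    return C[n]
def proj(n,P):
    d=cam(n);T=np.diag([1,-1,-1,1.])@d["camera_from_world"]
    return cv2.projectPoints(np.asarray(P,float).reshape(-1,3),cv2.Rodrigues(T[:3,:3])[0],T[:3,3],d["camera_matrix"],np.array(d["D"]))[0][:,0]
def toworld(p,B):
    c,s=np.cos(p[2]),np.sin(p[2]); B=np.asarray(B,float).reshape(-1,3)
    return B@np.array([[c,s,0],[-s,c,0],[0,0,1]])+[p[0],p[1],0]
def leafpt(x,rad,th,n=0): # n: offset along upward-start normal
    return [x,rad*np.cos(th)-n*np.sin(th),.0225+rad*np.sin(th)+n*np.cos(th)]
E
cat > fit.py <<'E'
from h import *
t=lambda a:np.array(a)/3+[170-1/3,130-1/3]
s=lambda a:np.array(a)/3.5+[120-.36,100-.36]
ct=t([(447,34),(609,265),(217,531),(60,287),(124,236),(284,485)])
cs=s([(287,590),(30,420),(628,258),(572,142),(342,40)])
k=[[.115,-.188,.004],[-.115,-.188,.004],[-.115,.188,.004],[.115,.188,.004]]
def f(p):
    L=[leafpt(.1,.17,p[3]),leafpt(-.1,.17,p[3])]
    return np.r_[(proj("top",toworld(p,k+L))-ct).ravel(),(proj("scene",toworld(p,[k[0],k[1],k[3]]+L))-cs).ravel()]
o=least_squares(f,[.5,0,.5,.6],loss="soft_l1");p=o.x
print(p.round(4),o.fun.reshape(-1,2).round(1).tolist())
np.save("p.npy",p)
def onplane(n,uv,z):
    return least_squares(lambda q:(proj(n,[q[0],q[1],z])-uv).ravel(),[.6,0]).x.round(3)
print("stamp foot",onplane("top",t([572,363])[0] if 0 else t([570,364]),.005),"mug",onplane("top",t([75,118]),.092),"stapler near end",onplane("top",t([262,85]),.03), "far", onplane("top",[290,125],.05))
for q in([0,0,.0225],leafpt(0,.17,p[3]),leafpt(0,.17,np.pi)):print(toworld(p,q).round(3))
E
python3 fit.py
```

```text
[ 0.4987 -0.0916  0.5858  0.7893] [[0.4, -2.1], [1.5, -0.5], [-0.1, 1.1], [-1.4, -0.7], [-1.6, -0.3], [0.2, 1.1], [-0.7, 1.1], [-2.0, -0.1], [3.1, -0.7], [0.8, -1.5], [-0.8, -1.4]]
stamp foot [ 0.428 -0.274] mug [0.606 0.103] stapler near end [ 0.645 -0.033] far [ 0.719 -0.11 ]
[[ 0.499 -0.092  0.022]]
[[0.433 0.008 0.143]]
[[ 0.593 -0.233  0.023]]
```

```bash
sed -i 's/,(628,258)//; s/k\[1\],k\[3\]\]/k[1]]/' fit.py; python3 fit.py
cat > plan.py <<'E'
from h import *
p=np.load("p.npy")
def Rt(phi):
    c,s=np.cos(phi),np.sin(phi); b=np.array([[0,1,0],[c,0,-s],[-s,0,-c]])
    return R.from_euler("z",p[2])*R.from_matrix(b)
def leafwp(x,thd,rad,gap,phid):
    th=np.radians(thd);d=th-np.pi/2+np.radians(phid)
    return leafpt(x,rad,th,-(.003+.009*np.cos(d)+gap)),phid
def plan(wps,step=.05,cmd=None):
    s=r.get_state();P=s["tool_pos"];Q=R.from_quat(s["eef_rot"])
    if cmd is not None:P,Q=toworld(p,cmd[0])[0],Rt(np.radians(cmd[1]))
    for b,ph in wps:
        T=toworld(p,b)[0];G=Rt(np.radians(ph));rv=(Q.inv()*G).as_rotvec()
        n=int(max(np.ceil(np.linalg.norm(T-P)/step),np.ceil(np.degrees(np.linalg.norm(rv))/10),1))
        print("->",T.round(3),ph,n)
        for i in range(n):
            print("  ",[1,(Q.inv().apply((T-P)/n)*1000).round(1).tolist(),np.degrees(rv/n).round(1).tolist()]); Q=Q*R.from_rotvec(rv/n)
        P,Q=T,G
def where():
    s=r.get_state();c,sn=np.cos(p[2]),np.sin(p[2]);d=s["tool_pos"]-[p[0],p[1],0]
    print("clock",s["clock"],"b",np.round([c*d[0]+sn*d[1],-sn*d[0]+c*d[1],d[2]],4),"tilt/err",np.degrees((Rt(0).inv()*R.from_quat(s["eef_rot"])).as_rotvec()).round(1),"F",s["contact_force"].round(1),"q",s["q"].round(2))
E
python3 -c "
from plan import *
plan([([.01,.23,.24],0),leafwp(.01,45,.14,.05,35)])"
```

```text
[ 0.4986 -0.091   0.5857  0.7939] [[0.2, -2.1], [1.3, -0.4], [-0.3, 1.1], [-1.6, -0.7], [-1.7, -0.4], [0.2, 1.0], [-0.4, 0.9], [-1.7, -0.2], [0.9, -1.7], [-0.7, -1.6]]
stamp foot [ 0.428 -0.274] mug [0.606 0.103] stapler near end [ 0.645 -0.033] far [ 0.719 -0.11 ]
[[ 0.499 -0.091  0.022]]
[[0.433 0.008 0.144]]
[[ 0.593 -0.233  0.023]]
-> [0.38  0.106 0.24 ] 0 10
   [1, [-30.7, -37.8, -0.1], [-0.0, 0.0, 3.3]]
   [1, [-32.9, -35.9, -0.1], [-0.0, 0.0, 3.3]]
   [1, [-34.9, -34.0, -0.1], [-0.0, 0.0, 3.3]]
   [1, [-36.8, -31.9, -0.1], [-0.0, 0.0, 3.3]]
   [1, [-38.6, -29.7, -0.1], [-0.0, 0.0, 3.3]]
   [1, [-40.3, -27.4, -0.1], [-0.0, 0.0, 3.3]]
   [1, [-41.8, -25.0, -0.1], [-0.0, 0.0, 3.3]]
   [1, [-43.2, -22.5, -0.1], [-0.0, 0.0, 3.3]]
   [1, [-44.4, -20.0, -0.1], [-0.0, 0.0, 3.3]]
   [1, [-45.5, -17.4, -0.2], [-0.0, 0.0, 3.3]]
-> [0.428 0.033 0.078] 35 4
   [1, [-21.8, 0.0, 40.6], [0.0, -8.8, 0.0]]
   [1, [-15.4, 0.0, 43.4], [0.0, -8.8, 0.0]]
   [1, [-8.6, 0.0, 45.2], [0.0, -8.8, 0.0]]
   [1, [-1.6, 0.0, 46.0], [0.0, -8.8, 0.0]]
```

```bash
python3 -m pendant '[[1,[-31,-38,0],[0,0,3.3]],[1,[-33,-36,0],[0,0,3.3]],[1,[-35,-34,0],[0,0,3.3]],[1,[-37,-32,0],[0,0,3.3]],[1,[-39,-30,0],[0,0,3.3]],[1,[-40,-27,0],[0,0,3.3]],[1,[-42,-25,0],[0,0,3.3]],[1,[-43,-22,0],[0,0,3.3]]]' 10
python3 -m pendant '[[1,[-44,-20,0],[0,0,3.3]],[1,[-45,-17,0],[0,0,3.3]],[1,[0,0,0],[0,-8,0]],[1,[0,0,0],[0,-8,0]],[1,[0,0,0],[0,-9,0]],[1,[0,0,0],[0,-9,0]],[1,[0,0,0],[0,0,0]]]'
python3 -c "
from plan import *
where()
plan([leafwp(.01,45,.14,.05,35)])"
```

```text
clock: 1.3
tool_pos: [0.3552, 0.1984, 0.2389]
eef_rot: [0.42, 0.907, 0.0, 0.0]
contact_force: [0.4, -0.2, 0.6]
opening: 0.119
finger_force: 0.0
clock: 2.17
tool_pos: [0.3804, 0.1109, 0.2368]
eef_rot: [0.447, 0.849, -0.134, 0.248]
contact_force: [0.5, 0.1, 0.3]
opening: 0.006
finger_force: 0.0
clock 2.175 b [0.0131 0.2336 0.2368] tilt/err [  0.1 -32.8  -0.9] F [0.5 0.1 0.3] q [-1.21  0.58  0.55  2.34  0.66  0.46 -0.74]
-> [0.428 0.033 0.078] 35 4
   [1, [2.4, -0.9, 45.7], [0.0, -0.6, 0.2]]
   [1, [2.9, -0.8, 45.7], [0.0, -0.6, 0.2]]
   [1, [3.3, -0.8, 45.7], [0.0, -0.6, 0.2]]
   [1, [3.8, -0.8, 45.6], [0.0, -0.6, 0.2]]
```

```bash
python3 -m pendant '[[1,[2,-1,46],[0,-0.6,0.3]],[1,[3,-1,46],[0,-0.6,0.3]],[1,[3,-1,46],[0,-0.6,0.3]],[1,[4,-1,45],[0,-0.6,0.2]],[1,[0,0,0],[0,0,0]]]'
python3 -c "
from plan import *
where()
import cv2
a=cams.snapshot('scene')['img'][60:260,110:330];cv2.imwrite('pics/s1.png',cv2.cvtColor(cv2.resize(a,None,fx=2.5,fy=2.5),cv2.COLOR_RGB2BGR))
plan([leafwp(.01,45,.14,0,35)]+[leafwp(.01,t,.14,0,35) for t in (60,75,90)],step=.02)"
```

```text
clock: 2.8
tool_pos: [0.4072, 0.0407, 0.1422]
eef_rot: [0.458, 0.833, -0.167, 0.261]
contact_force: [-0.5, 0.1, -1.3]
opening: 0.006
finger_force: 0.0
clock 2.8 b [-0.0034  0.1603  0.1422] tilt/err [  2.8 -36.1   1.1] F [-0.5  0.1 -1.3] q [-1.    0.86  0.51  2.44  1.56  0.25 -1.63]
-> [0.448 0.004 0.113] 35 4
   [1, [-6.4, 4.0, 13.7], [-0.7, 0.3, -0.1]]
   [1, [-6.5, 3.8, 13.7], [-0.7, 0.3, -0.1]]
   [1, [-6.6, 3.6, 13.7], [-0.7, 0.3, -0.1]]
   [1, [-6.6, 3.5, 13.7], [-0.7, 0.3, -0.1]]
-> [ 0.463 -0.019  0.138] 35 2
   [1, [-18.1, 0.0, -2.3], [0.0, 0.0, 0.0]]
   [1, [-18.1, 0.0, -2.3], [0.0, 0.0, 0.0]]
-> [ 0.481 -0.046  0.155] 35 2
   [1, [-18.4, 0.0, 2.5], [0.0, 0.0, 0.0]]
   [1, [-18.4, 0.0, 2.5], [0.0, 0.0, 0.0]]
-> [ 0.501 -0.077  0.162] 35 2
   [1, [-17.3, -0.0, 7.4], [0.0, 0.0, 0.0]]
   [1, [-17.3, -0.0, 7.4], [0.0, 0.0, 0.0]]
```

View pics/s1.png

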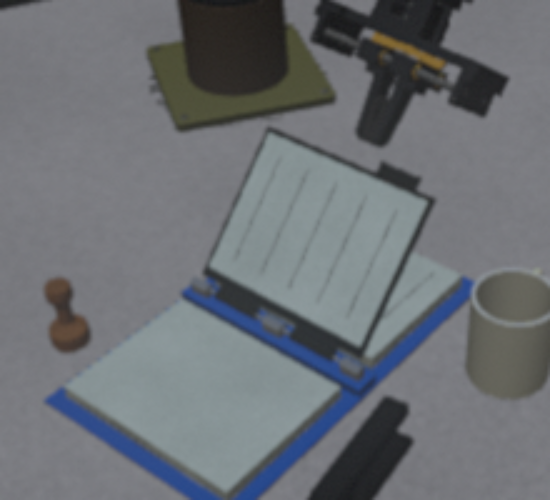

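The fingertips, at (372,140) in the crop, are just behind the leaf's free edge and nothing has been touched. The wrist is near its singularity, so I'll use less tilt.

```bash
python3 -c "
from plan import *
plan([leafwp(.005,45,.14,.035,20)]+[leafwp(.005,t,.14,g,20) for t,g in ((50,.008),(60,.004),(70,0),(80,0),(90,0))],step=.02)"
```

```text
-> [0.43  0.021 0.089] 20 4
   [1, [2.0, 2.8, 15.1], [-0.7, 4.0, -0.1]]
   [1, [1.0, 2.6, 15.2], [-0.7, 4.0, -0.1]]
   [1, [-0.1, 2.4, 15.3], [-0.7, 4.0, -0.1]]
   [1, [-1.2, 2.2, 15.3], [-0.7, 4.0, -0.1]]
-> [ 0.445 -0.001  0.117] 20 2
   [1, [-17.4, 0.0, -8.8], [0.0, 0.0, 0.0]]
   [1, [-17.4, 0.0, -8.8], [0.0, 0.0, 0.0]]
-> [ 0.456 -0.018  0.136] 20 2
   [1, [-13.1, -0.0, -5.1], [0.0, 0.0, 0.0]]
   [1, [-13.1, -0.0, -5.1], [0.0, 0.0, 0.0]]
-> [ 0.47  -0.039  0.15 ] 20 2
   [1, [-14.0, 0.0, -2.4], [0.0, 0.0, 0.0]]
   [1, [-14.0, 0.0, -2.4], [0.0, 0.0, 0.0]]
-> [ 0.483 -0.058  0.158] 20 2
   [1, [-12.3, 0.0, 0.0], [0.0, 0.0, 0.0]]
   [1, [-12.3, 0.0, 0.0], [0.0, 0.0, 0.0]]
-> [ 0.496 -0.079  0.162] 20 2
   [1, [-12.2, -0.0, 2.2], [0.0, 0.0, 0.0]]
   [1, [-12.2, -0.0, 2.2], [0.0, 0.0, 0.0]]
```

```bash
python3 -m pendant '[[1,[2,3,0],[-0.7,4,0]],[1,[2,3,8],[-0.7,4,0]],[1,[0,2,15],[-0.7,4,0]],[1,[0,2,15],[-0.7,4,0]],[1,[0,0,7],[0,0,0]],[1,[0,0,0],[0,0,0]],[1,[0,0,0],[0,0,0]]]'
python3 -c "
from plan import *
where()
plan([leafwp(.005,t,.145,g,20) for t,g in ((45,.03),(50,.01),(60,.004),(70,0),(80,0),(90,0))],step=.02)"
```

```text
clock: 3.72
tool_pos: [0.4237, 0.0348, 0.1001]
eef_rot: [0.467, 0.867, -0.082, 0.156]
contact_force: [0.0, 0.1, 0.2]
opening: 0.005
finger_force: 0.0
clock 3.725 b [0.0071 0.1463 0.1001] tilt/err [ -0.2 -20.3   0.2] F [0.  0.1 0.2] q [-0.55  0.79  0.15  2.41  1.97  0.26 -1.84]
-> [0.43  0.021 0.096] 20 1
   [1, [-12.3, -2.1, 9.0], [0.2, 0.3, -0.2]]
-> [0.442 0.003 0.12 ] 20 2
   [1, [-14.4, -0.0, -7.4], [0.0, 0.0, 0.0]]
   [1, [-14.4, -0.0, -7.4], [0.0, 0.0, 0.0]]
-> [ 0.455 -0.016  0.14 ] 20 2
   [1, [-14.5, 0.0, -5.6], [0.0, 0.0, 0.0]]
   [1, [-14.5, 0.0, -5.6], [0.0, 0.0, 0.0]]
-> [ 0.469 -0.038  0.155] 20 2
   [1, [-14.4, -0.0, -2.5], [0.0, 0.0, 0.0]]
   [1, [-14.4, -0.0, -2.5], [0.0, 0.0, 0.0]]
-> [ 0.482 -0.058  0.163] 20 2
   [1, [-12.7, 0.0, 0.1], [0.0, 0.0, 0.0]]
   [1, [-12.7, 0.0, 0.1], [0.0, 0.0, 0.0]]
-> [ 0.496 -0.079  0.167] 20 2
   [1, [-12.7, -0.0, 2.3], [0.0, 0.0, 0.0]]
   [1, [-12.7, -0.0, 2.3], [0.0, 0.0, 0.0]]
```

```bash
python3 -m pendant '[[1,[-8,-1,4],[0,0,0]],[1,[-7,-1,0],[0,0,0]],[1,[-7,0,-3],[0,0,0]],[1,[-7,0,-3],[0,0,0]],[1,[-7,0,-3],[0,0,0]],[1,[-7,0,-3],[0,0,0]],[1,[-7,0,-3],[0,0,0]],[1,[0,0,0],[0,0,0]]]'
python3 -c "
from plan import *
where()
import cv2
a=cams.snapshot('scene')['img'][60:260,110:330];cv2.imwrite('pics/s2.png',cv2.cvtColor(cv2.resize(a,None,fx=2.5,fy=2.5),cv2.COLOR_RGB2BGR))
plan([leafwp(.005,t,.145,g,20) for t,g in ((60,.004),(70,0),(80,0),(90,0))],step=.01)"
```

```text
clock: 4.72
tool_pos: [0.4463, -0.0036, 0.1281]
eef_rot: [0.468, 0.866, -0.081, 0.156]
contact_force: [-0.0, 0.1, 0.2]
opening: 0.003
finger_force: 0.0
clock 4.725 b [0.0047 0.1017 0.1281] tilt/err [ -0.3 -20.3   0.3] F [-0.   0.1  0.2] q [-0.56  0.74  0.35  2.37  1.97  0.12 -1.69]
-> [ 0.455 -0.016  0.14 ] 20 2
   [1, [-9.5, 0.2, -3.0], [0.1, 0.1, -0.2]]
   [1, [-9.5, 0.1, -3.0], [0.1, 0.1, -0.2]]
-> [ 0.469 -0.038  0.155] 20 3
   [1, [-9.6, -0.0, -1.7], [0.0, 0.0, 0.0]]
   [1, [-9.6, -0.0, -1.7], [0.0, 0.0, 0.0]]
   [1, [-9.6, -0.0, -1.7], [0.0, 0.0, 0.0]]
-> [ 0.482 -0.058  0.163] 20 3
   [1, [-8.5, 0.0, 0.0], [0.0, 0.0, 0.0]]
   [1, [-8.5, 0.0, 0.0], [0.0, 0.0, 0.0]]
   [1, [-8.5, 0.0, 0.0], [0.0, 0.0, 0.0]]
-> [ 0.496 -0.079  0.167] 20 3
   [1, [-8.4, -0.0, 1.6], [0.0, 0.0, 0.0]]
   [1, [-8.4, -0.0, 1.6], [0.0, 0.0, 0.0]]
   [1, [-8.4, -0.0, 1.6], [0.0, 0.0, 0.0]]
```

View pics/s2.png

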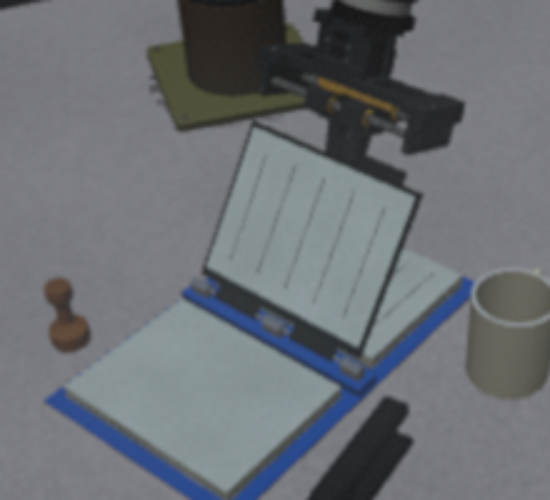

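The leaf's free edge rose from (267,130) to (255,123) and the binder has not moved. I'll carry on and take the tilt off as the leaf goes up.

```bash
python3 -c "
from plan import *
plan([leafwp(.005,t,.145,g,f) for t,g,f in ((60,.006,16),(70,.004,10),(80,.002,5),(90,0,0),(100,0,0),(110,0,0))],step=.01)"
```

```text
-> [ 0.454 -0.015  0.139] 16 2
   [1, [-8.6, 0.2, -2.9], [0.1, 2.1, -0.2]]
   [1, [-8.5, 0.1, -3.2], [0.1, 2.1, -0.2]]
-> [ 0.467 -0.035  0.153] 10 3
   [1, [-8.8, -0.0, -2.4], [0.0, 2.0, 0.0]]
   [1, [-8.7, -0.0, -2.7], [0.0, 2.0, 0.0]]
   [1, [-8.6, -0.0, -3.0], [0.0, 2.0, 0.0]]
-> [ 0.481 -0.056  0.163] 5 3
   [1, [-8.9, 0.0, -1.7], [-0.0, 1.7, -0.0]]
   [1, [-8.9, 0.0, -1.9], [-0.0, 1.7, -0.0]]
   [1, [-8.8, 0.0, -2.2], [-0.0, 1.7, -0.0]]
-> [ 0.496 -0.078  0.167] 0 3
   [1, [-9.1, -0.0, -0.8], [0.0, 1.7, -0.0]]
   [1, [-9.1, -0.0, -1.0], [0.0, 1.7, -0.0]]
   [1, [-9.0, -0.0, -1.3], [0.0, 1.7, -0.0]]
-> [ 0.51  -0.1    0.167] 0 3
   [1, [-8.5, 0.0, 0.0], [0.0, 0.0, 0.0]]
   [1, [-8.5, 0.0, 0.0], [0.0, 0.0, 0.0]]
   [1, [-8.5, 0.0, 0.0], [0.0, 0.0, 0.0]]
-> [ 0.524 -0.121  0.163] 0 3
   [1, [-8.4, -0.0, 1.6], [0.0, 0.0, 0.0]]
   [1, [-8.4, -0.0, 1.6], [0.0, 0.0, 0.0]]
   [1, [-8.4, -0.0, 1.6], [0.0, 0.0, 0.0]]
```

```bash
python3 -m pendant '[[1,[-8.5,0,-3],[0,2,0]],[1,[-8.5,0,-3],[0,2,0]],[1,[-9,0,-2.5],[0,2,0]],[1,[-9,0,-2.5],[0,2,0]],[1,[-9,0,-3],[0,2,0]],[1,[-9,0,-2],[0,1.7,0]],[1,[-9,0,-2],[0,1.7,0]],[1,[-9,0,-2],[0,1.7,0]]]'
python3 -m pendant '[[1,[-9,0,-1],[0,1.7,0]],[1,[-9,0,-1],[0,1.7,0]],[1,[-9,0,-1],[0,1.7,0]],[1,[-8.5,0,0],[0,0,0]],[1,[-8.5,0,0],[0,0,0]],[1,[0,0,0],[0,0,0]]]'
python3 -c "
from plan import *
where()
import cv2
a=cams.snapshot('scene')['img'][60:260,110:330];cv2.imwrite('pics/s3.png',cv2.cvtColor(cv2.resize(a,None,fx=2.5,fy=2.5),cv2.COLOR_RGB2BGR))
plan([leafwp(.005,t,.145,0,0) for t in (100,110,120,135,150,165,178)],step=.015)"
```

```text
clock: 5.78
tool_pos: [0.4823, -0.0522, 0.1592]
eef_rot: [0.473, 0.879, -0.021, 0.06]
contact_force: [-0.6, 1.4, -1.5]
opening: 0.001
finger_force: 0.7
clock: 6.52
tool_pos: [0.5071, -0.089, 0.1655]
eef_rot: [0.474, 0.88, -0.001, 0.022]
contact_force: [0.4, -0.4, -0.1]
opening: 0.004
finger_force: 0.0
clock 6.525 b [ 0.0082 -0.003   0.1655] tilt/err [-1.1 -2.3  0.1] F [ 0.4 -0.4 -0.1] q [ 0.38  0.68 -0.51  2.    0.64  0.58  0.02]
-> [ 0.51  -0.1    0.167] 0 1
   [1, [-10.9, -3.3, -1.3], [1.1, 2.3, -0.1]]
-> [ 0.524 -0.121  0.163] 0 2
   [1, [-12.7, -0.0, 2.3], [0.0, 0.0, 0.0]]
   [1, [-12.7, -0.0, 2.3], [0.0, 0.0, 0.0]]
-> [ 0.538 -0.141  0.153] 0 2
   [1, [-12.2, -0.0, 4.6], [0.0, 0.0, 0.0]]
   [1, [-12.2, -0.0, 4.6], [0.0, 0.0, 0.0]]
-> [ 0.556 -0.168  0.132] 0 3
   [1, [-10.9, 0.0, 7.3], [0.0, 0.0, 0.0]]
   [1, [-10.9, 0.0, 7.3], [0.0, 0.0, 0.0]]
   [1, [-10.9, 0.0, 7.3], [0.0, 0.0, 0.0]]
-> [ 0.57  -0.19   0.101] 0 3
   [1, [-8.6, -0.0, 10.1], [0.0, 0.0, 0.0]]
   [1, [-8.6, -0.0, 10.1], [0.0, 0.0, 0.0]]
   [1, [-8.6, -0.0, 10.1], [0.0, 0.0, 0.0]]
-> [ 0.579 -0.204  0.065] 0 3
   [1, [-5.6, 0.0, 12.1], [0.0, 0.0, 0.0]]
   [1, [-5.6, 0.0, 12.1], [0.0, 0.0, 0.0]]
   [1, [-5.6, 0.0, 12.1], [0.0, 0.0, 0.0]]
-> [ 0.583 -0.209  0.031] 0 3
   [1, [-2.0, -0.0, 11.4], [0.0, 0.0, 0.0]]
   [1, [-2.0, -0.0, 11.4], [0.0, 0.0, 0.0]]
   [1, [-2.0, -0.0, 11.4], [0.0, 0.0, 0.0]]
```

View pics/s3.png

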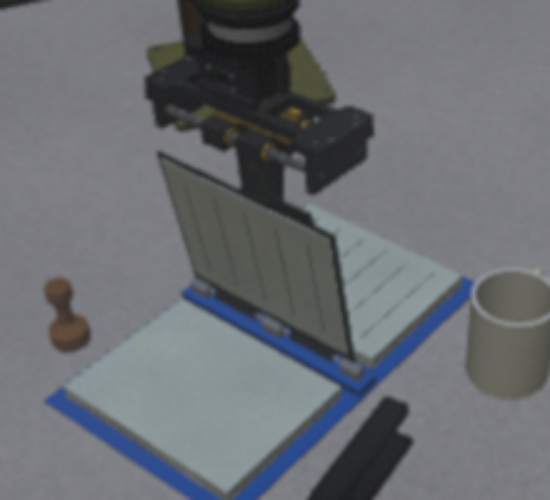

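The leaf is now just past vertical, with its top edge from (160,153) to (335,237), and the binder is still where it was. I'll push on over and down.

```bash
python3 -m pendant '[[1,[-11,-2,-1],[1,2,0]],[1,[-12,0,2],[0,0,0]],[1,[-12,0,2],[0,0,0]],[1,[-12,0,5],[0,0,0]],[1,[-12,0,5],[0,0,0]],[1,[-11,0,7],[0,0,0]],[1,[-11,0,7],[0,0,0]],[1,[-11,0,7],[0,0,0]]]'
python3 -m pendant '[[1,[-9,0,10],[0,0,0]],[1,[-9,0,10],[0,0,0]],[1,[-8,0,10],[0,0,0]],[1,[-6,0,12],[0,0,0]],[1,[-5,0,12],[0,0,0]],[1,[0,0,0],[0,0,0]]]'
python3 -c "
from plan import *
where()
plan([leafwp(.005,t,.145,0,0) for t in (165,178,180)],step=.01)
print((toworld([0,0,-p[2]],[.428-p[0],-.274-p[1],0])).round(3))"
```

```text
clock: 7.58
tool_pos: [0.5564, -0.1671, 0.1318]
eef_rot: [0.473, 0.881, -0.0, 0.003]
contact_force: [-0.3, 1.2, 0.8]
opening: 0.007
finger_force: 0.5
clock: 8.32
tool_pos: [0.5762, -0.1978, 0.0773]
eef_rot: [0.474, 0.881, -0.0, 0.002]
contact_force: [-0.2, 0.6, -1.0]
opening: 0.006
finger_force: 0.0
clock 8.325 b [ 0.0057 -0.1319  0.0773] tilt/err [-0.1 -0.2  0.1] F [-0.2  0.6 -1. ] q [ 0.53  0.93 -0.5   1.72  0.67  0.66  0.24]
-> [ 0.579 -0.204  0.065] 0 2
   [1, [-3.4, -0.3, 6.1], [0.0, 0.1, -0.1]]
   [1, [-3.4, -0.3, 6.1], [0.0, 0.1, -0.1]]
-> [ 0.583 -0.209  0.031] 0 4
   [1, [-1.5, -0.0, 8.6], [0.0, 0.0, 0.0]]
   [1, [-1.5, -0.0, 8.6], [0.0, 0.0, 0.0]]
   [1, [-1.5, -0.0, 8.6], [0.0, 0.0, 0.0]]
   [1, [-1.5, -0.0, 8.6], [0.0, 0.0, 0.0]]
-> [ 0.583 -0.209  0.026] 0 1
   [1, [-0.2, 0.0, 5.4], [0.0, 0.0, 0.0]]
[[-0.16  -0.113  0.   ]]
```

```bash
python3 -m pendant '[[1,[-3,0,6],[0,0,0]],[1,[-3,0,6],[0,0,0]],[1,[-2,0,8],[0,0,0]],[1,[-1,0,8],[0,0,0]],[1,[-1,0,8],[0,0,0]],[1,[-1,0,6],[0,0,0]],[1,[0,0,4],[0,0,0]],[1,[0,0,0],[0,0,0]]]'
python3 -m pendant '[[1,[0,0,2],[0,0,0]],[1,[0,0,2],[0,0,0]],[1,[0,0,0],[0,0,0]]]'
python3 -c "
from plan import *
where()"
```

```text
clock: 9.32
tool_pos: [0.5827, -0.2067, 0.0322]
eef_rot: [0.473, 0.881, -0.0, 0.002]
contact_force: [-0.7, 0.0, 0.1]
opening: 0.003
finger_force: 0.0
clock: 9.7
tool_pos: [0.583, -0.2067, 0.0285]
eef_rot: [0.473, 0.881, 0.0, 0.003]
contact_force: [0.5, -0.5, -0.4]
opening: 0.005
finger_force: 0.0
clock 9.7 b [ 0.0064 -0.1431  0.0285] tilt/err [-0.1 -0.3  0.1] F [ 0.5 -0.5 -0.4] q [ 0.51  1.01 -0.45  1.71  0.72  0.6   0.22]
```

Still not firm, so I'll press further in small steps until the force builds.

```bash
python3 -m pendant '[[1,[0,0,1.5],[0,0,0]],[1,[0,0,1.5],[0,0,0]],[1,[0,0,0],[0,0,0]]]'
python3 -m pendant '[[1,[0,0,1.5],[0,0,0]],[1,[0,0,0],[0,0,0]],[1,[0,0,0],[0,0,0]]]'
```

```text
clock: 10.07
tool_pos: [0.5831, -0.2067, 0.026]
eef_rot: [0.473, 0.881, -0.0, 0.003]
contact_force: [-1.8, 0.8, 4.9]
opening: 0.007
finger_force: 2.2
clock: 10.45
tool_pos: [0.5831, -0.2068, 0.0258]
eef_rot: [0.474, 0.881, -0.0, 0.003]
contact_force: [-4.0, 0.4, 14.8]
opening: 0.004
finger_force: 7.2
```

The force is now firm (15 N) at z = 25.8 mm, against 25.5 mm expected for a flat leaf. I'll lift away and look.

```bash
python3 -m pendant '[[1,[0,0,-3],[0,0,0]],[1,[0,0,-10],[0,0,0]],[1,[0,0,-30],[0,0,0]],[1,[0,0,-50],[0,0,0]],[1,[0,0,-50],[0,0,0]],[1,[40,0,-30],[0,0,0]],[1,[50,0,-10],[0,0,0]],[1,[50,0,0],[0,0,0]]]'
python3 -m pendant '[[1,[50,0,0],[0,0,0]],[1,[50,0,0],[0,0,0]],[1,[50,0,0],[0,0,0]],[1,[0,0,0],[0,0,0]],[1,[0,0,0],[0,0,0]]]'
python3 -c "
from plan import *
where()
import cv2
for n,(u0,u1,v0,v1) in dict(scene=(60,260,110,330),top=(130,320,170,390)).items():
  a=cams.snapshot(n)['img'][u0:u1,v0:v1];cv2.imwrite(f'pics/{n}4.png',cv2.cvtColor(cv2.resize(a,None,fx=3,fy=3,interpolation=cv2.INTER_CUBIC),cv2.COLOR_RGB2BGR))
"
```

```text
clock: 11.45
tool_pos: [0.5048, -0.0882, 0.2078]
eef_rot: [0.474, 0.881, 0.001, 0.004]
contact_force: [0.5, 1.4, 0.5]
opening: 0.009
finger_force: 0.0
clock: 12.08
tool_pos: [0.4227, 0.0352, 0.206]
eef_rot: [0.474, 0.881, -0.0, 0.003]
contact_force: [0.3, -1.4, -0.7]
opening: 0.006
finger_force: 0.0
clock 12.075 b [0.0066 0.1471 0.206 ] tilt/err [-0.2 -0.3  0.1] F [ 0.3 -1.4 -0.7] q [ 0.18  0.54 -0.57  2.17  0.55  0.57 -0.22]
```

View pics/scene4.png

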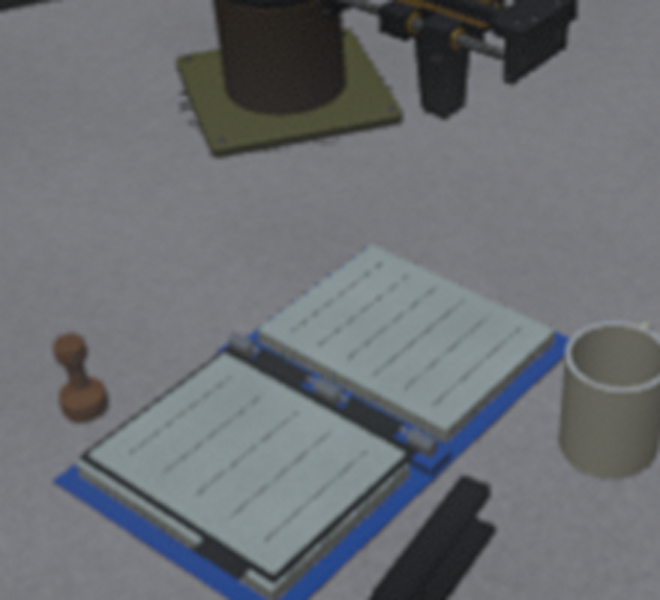

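View pics/top4.png

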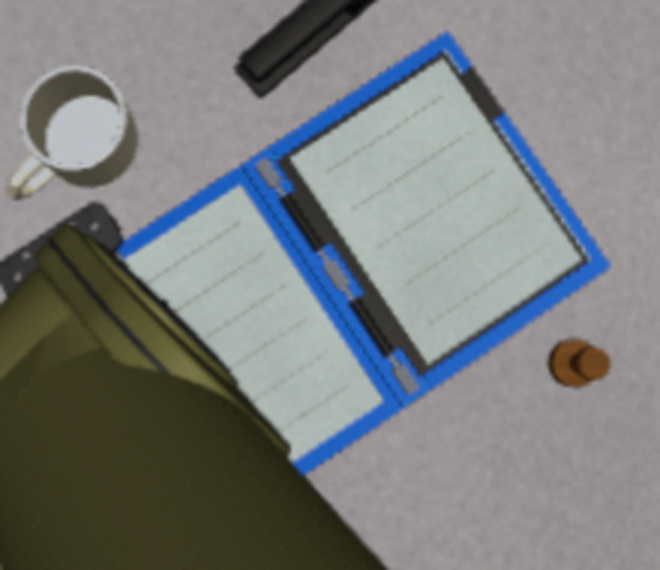

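Both views show the leaf lying flat on the right-hand pages, with its tab over the right board at about (483,95) in the top crop. The board corners are still at (447,34) and (609,265), the mug, stapler and stamp have not moved, and the hand is clear.

```bash
python3 -c "
from plant import r
print(r.finish_job())"
```

```text
the job is handed in; nothing more can be done
None
```

The leaf is over the spine and pressed flat on the right-hand pages; the binder, mug, stapler and stamp stayed where they were, the hand is clear, and the job was handed in at about 12 s.

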